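# Sweep the nuts into the counting tray's trough and shut its lid

### The arm

A 6-joint arm with a two-finger parallel gripper is mounted at the origin on a cart in front of the work surface, level with it; the furniture and walls round the work are solid. World frame = base frame: x ahead of the robot, y to its left, z up, the work surface at z = 0. Lengths are in m, angles in rad, forces in N, time in s.
With the tool pointing down it reaches from about 0.35 to 0.725 m from the base axis. Payload 4.3 kg.
Tool frame: the origin (TCP) lies on the centre line of the jaws, within the pads' length; the fingertips stand 8 mm ahead of it and the grasp point (between the pads) lies 11 mm behind it; z points along the fingers, y is the direction in which the jaws open and shut (so a half turn about z gives the same grasp; the last joint's range is limited). The gripper opens to 85 mm and grips with 20 to 120 N. Pads are 22 mm wide; open, the fingers measure 114 mm over their backs; the gripper's body (76 mm by 85 mm) begins 54 mm behind the grasp point. The pads swing forward as they close: fully open they stand 13 mm farther back than shut.
Start: joints at [-1.361, 0.377, 0.081, 1.274, 0, 1.46], TCP at [0.181, -0.546, 0.239] pointing down, gripper open.
Joint ranges: [-2.72, 2.72], [-0.84, 1.66], [-1.02, 1.22], [-1.77, 2.12], [-1.37, 1.28], [-3.14, 3.14]. Speed limits (rad/s): [2.57, 2.57, 3.14, 3.14, 3.14, 3.14].

### API

Orientations are given as a unit quaternion [w, x, y, z].
In Python, from plant import bot gives the robot as it stands.
- The arm moves only by the tool play_rows, never from a script. Its argument "motion" is one flat list of numbers, 5 for each row, row after row: the opening, from -1 (shut) to 1 (fully open), then the shift along the tool's x, y, z normalised to -1 to 1, where 1 is 0.03 m, then the turn about the tool's z normalised to -1 to 1, where 1 is 6 degrees. In form: [jaw, dx, dy, dz, twist, jaw, dx, dy, dz, twist, ...]. A call has 1 to 20 rows; each row shifts and turns the commanded pose from where the row before left it, along the tool's axes as they then stand; what a row does not reach is not made up. A row lasts 1/10 s, in which the tool goes at most 50 mm and 8.59 degrees, less where a joint would pass 70% of its speed; a pose out of reach is approached as far as the arm can. A call with a number of a shift or a turn outside -1 to 1 is refused whole. A call with a gripper value outside its range is refused whole. The fingers move at their own pace and stop on an object; "newtons" is the grip in N (left out, the last holds). Time passes only in rows, so rows that do not move let the fingers close. It gives the time, the measured TCP pose, the force and the opening at its end, in the units of the state.
- bot.state(): the state, without advancing time (a new reading comes with each control period).
- bot.snapshot(name): name is "scene" or "top"; returns the picture (400x640x3 uint8, red, green, blue); there is no depth.
- bot.camera_model(name): a dict with "mtx" (3x3 intrinsics, pixels), "rvec" (rotation vector, rad) and "tvec" (3), from world to camera coordinates, as OpenCV has them. Camera axes: x right, y down, z forward; pixel columns grow to the right and rows downward; lengths in m; the calibration is good to about 2 mm. A picture is of the moment at which its call begins. camera_model takes no time and is no camera call.
- bot.close_job(): hands the job in, once; it reports no verdict.
The state is a dict: "time_s": time; "qpos": joint angles; "qd": joint speeds; "tau": joint torques, N m; "tool_pos": TCP position; "orientation": TCP orientation; "force": force on the tool from outside, world axes, zero at the start; "moment": the same for the moment, N m; "width": opening from 0.0 (shut) to 1.0 (fully open).
Only numpy, scipy, OpenCV 4.12 (cv2) and the standard library are available. Lean on these libraries where they do the work, as an engineer would, in place of code of your own. Each camera call takes 0.05 s, during which the arm holds its last target.

### The job

Make up the nut kit on the small-parts counting tray: with the fingertips, sweep the three steel hex nuts across the black deck and over its edge so that all three drop to the bottom of the trough at the tray's right-hand side, then push the trough's hinged lid over until it is fully shut. Sweep and push only: do not pick up or lift anything. Leave the brass fitting standing on the deck where it is, and do not disturb the other things on the bench.

Things in the scene. Friction and masses are not known exactly. Their poses are not given: they have to be found in the camera images.
- tray: aluminium small-parts counting tray, 166 mm (x) by 250 mm (y), fixed on rubber feet; origin on the bench under it, x points away from the robot, y to the left (yaw up to 0.2), z up. Deck lined with flat black rubber, top at z = 24 mm, x = -80 to 80, y = -60 to 132 mm; a 3 mm wall with its rim at z = 36 mm round three sides, the fourth (y = -60) open to the trough
- trough (a point): middle of the trough's floor, at tray x = 0, y = -87, z = 5 mm; axes as the tray's. The trough runs beside the deck's open edge, from tray y = -60 to -112 mm and x = -80 to 80 mm; its outer wall and end walls rise to z = 36 mm
- deck_edge (a point): middle of the deck's open edge, where the deck drops into the trough, at deck height (z = 24 mm); axes as the tray's
- lid_hinge (a point): middle of the lid's hinge line, which runs along the tray's x on top of the trough's outer wall, at tray y = -114.5 mm, z = 36.5 mm; axes as the tray's
- lid_edge (a point): middle of the lid's free edge, on its upper (outer) face, 57 mm from the hinge line. The lid is an aluminium plate 164 mm long (tray x), 57 mm wide, 2 mm thick, with a lip turned down 7 mm along the free edge
- lid (a joint): angle of the trough's lid, rad: 0 shut (level over the trough, upper face at z = 39 mm), pi/2 upright, 2.0 leaning outwards (towards tray -y) against its stop; starts between 1.5 and 1.95. A stiff hinge: it stays where it is left and needs about 1 to 4 N at the plate to turn, so it must be pushed all the way down
- nut_1_center (a point): loose steel hex union nut lying flat on the tray's deck: 22 mm across flats (25 mm across corners), 12 mm high, 13.5 mm bore, about 30 g; the point is the centre of the nut, 6 mm above its underside
- nut_2_center (a point): loose steel hex union nut lying flat on the tray's deck: 22 mm across flats (25 mm across corners), 12 mm high, 13.5 mm bore, about 30 g; the point is the centre of the nut, 6 mm above its underside
- nut_3_center (a point): loose steel hex union nut lying flat on the tray's deck: 22 mm across flats (25 mm across corners), 12 mm high, 13.5 mm bore, about 30 g; the point is the centre of the nut, 6 mm above its underside
- fitting: brass hex pipe fitting, 19x22 mm and 35 mm tall, loose, standing upright on the deck at the end away from the trough; origin at the centre of its underside. To be left standing (not more than 20 mm from its place)
- caliper: digital caliper, loose bystander lying on the bench, 67x230x13 mm, on the left, beyond the vice; origin at the centre of its underside. To be left alone (not moved 30 mm)
- marker: black marker pen with a blue cap, loose bystander lying on the bench, 14x127x14 mm, at the bench's front to the right of the tray; origin at the centre of its underside. To be left alone (not moved 30 mm)
- drift_punch: brass drift punch, loose bystander lying on the bench, 13x104x13 mm, behind the tray; origin at the centre of its underside. To be left alone (not moved 30 mm)
- tape_roll: red and white tape roll lying flat, loose bystander lying on the bench, 54x54x16 mm, behind the tray; origin at the centre of its underside. To be left alone (not moved 30 mm)

How it is judged:
By the outcome, as a careful person would: the job done as asked, in the order asked, and still so for the second after the job is handed in, with the robot touching nothing.
It also fails if it takes over 61 s, if anything falls off the work surface, if the arm or the gripper's body presses on something with over 40 N, if the wrist force passes 120 N, or if a joint passes its speed limit or range.

## Working session

There is one attempt and no reset: what is moved stays moved. The work goes in short steps, Python scripts to look and compute and a tool call to move; the robot and the scene stay as the last step left them, time stands still between calls to the robot, and variables do not carry over. Pictures are saved under pics/ and viewed, and the job is handed in when it is done.

Besides the shell and the picture viewer there is one more tool, called as a command line: name --argument value ..., lists and objects as JSON in quotes. play_rows: Moves the arm, as the interface text tells. Scaled input: -1 to 1 covers 0.03 m each way for a shift and 6 degrees each way for a turn. Its arguments: {"type":"object","properties":{"motion":{"type":"array"},"newtons":{"type":"number"}},"required":["motion"]}

```bash
mkdir -p pics
python3 - <<'E'
from plant import bot
import cv2
for n in ("scene","top"):
    im=bot.snapshot(n); cv2.imwrite(f"pics/{n}0.png",im[:,:,::-1])
    c=bot.camera_model(n); print(n,c)
print(bot.state())
E
```

```text
scene {'mtx': array([[433.02942525,   0.        , 311.03174964],
       [  0.        , 433.02942525, 201.55952387],
       [  0.        ,   0.        ,   1.        ]]), 'rvec': array([ 1.06335007, -2.55158649,  0.8852001 ]), 'tvec': array([0.34382579, 0.32697049, 0.95370419])}
top {'mtx': array([[507.76591072,   0.        , 324.13189461],
       [  0.        , 507.76591072, 191.29446216],
       [  0.        ,   0.        ,   1.        ]]), 'rvec': array([ 2.17825723, -2.20462542,  0.08968798]), 'tvec': array([0.00276613, 0.52753947, 1.35181068])}
{'time_s': 0.1, 'qpos': array([-1.36128185e+00,  3.78020288e-01,  7.97729481e-02,  1.27440318e+00,
        1.45747509e-05,  1.46053387e+00]), 'qd': array([ 5.92306401e-05, -1.70895691e-03,  2.85461418e-03,  1.01538736e-03,
        7.75247961e-04,  5.62121136e-05]), 'tau': array([ 9.05708348e-04, -4.64694321e+01,  2.70582837e+01,  1.21129153e-02,
       -2.32457569e-04, -2.76608773e-06]), 'tool_pos': array([ 0.18066526, -0.54527997,  0.23844222]), 'orientation': array([-9.26316433e-04,  9.87244623e-01,  1.59208026e-01, -3.87108077e-05]), 'force': array([-0.32126453,  0.01834529, -0.34876461]), 'moment': array([ 0.03134665, -0.00820937, -0.0227548 ]), 'width': 0.9988298295401449}
```

View pics/scene0.png

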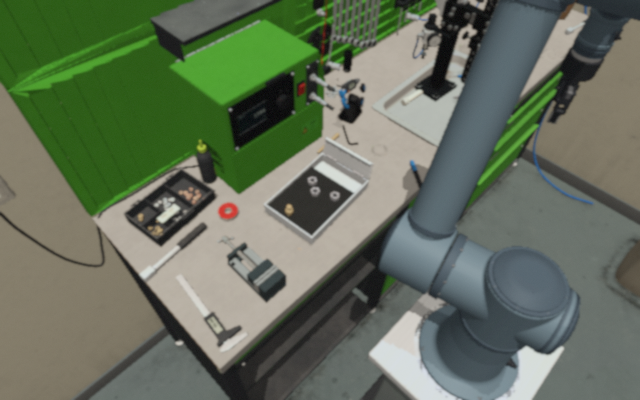

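View pics/top0.png

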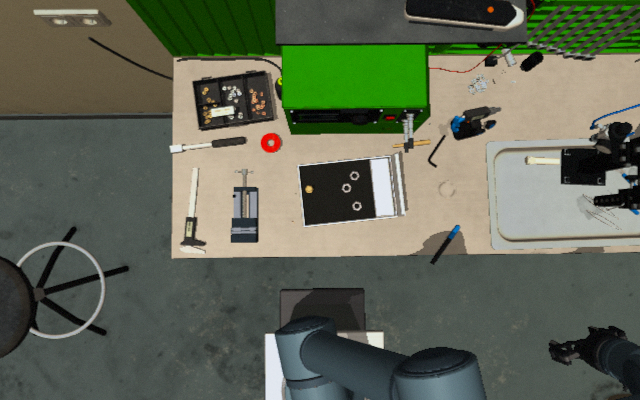

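The scene view has the tray near (318,195). The top view has it at (300-405,152-226), with three nuts near (354,176), (347,188) and (357,206), and the lid upright on the right. I'll enlarge both.

Run:
```python
import cv2
im=cv2.imread("pics/top0.png")[140:240,285:425]; cv2.imwrite("pics/topc.png",cv2.resize(im,None,fx=5.6,fy=5.6,interpolation=cv2.INTER_CUBIC))
im=cv2.imread("pics/scene0.png")[130:245,255:385]; cv2.imwrite("pics/scenec.png",cv2.resize(im,None,fx=5,fy=5,interpolation=cv2.INTER_CUBIC))
```

```text
(no output)
```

View pics/topc.png

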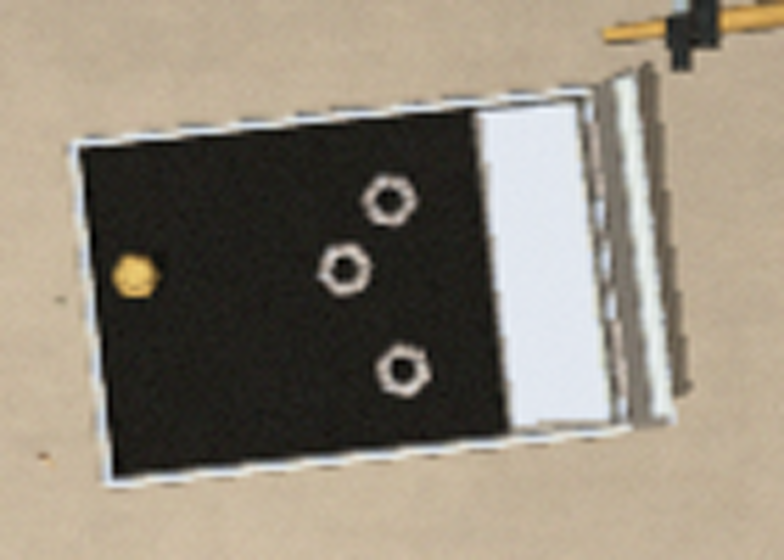

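View pics/scenec.png

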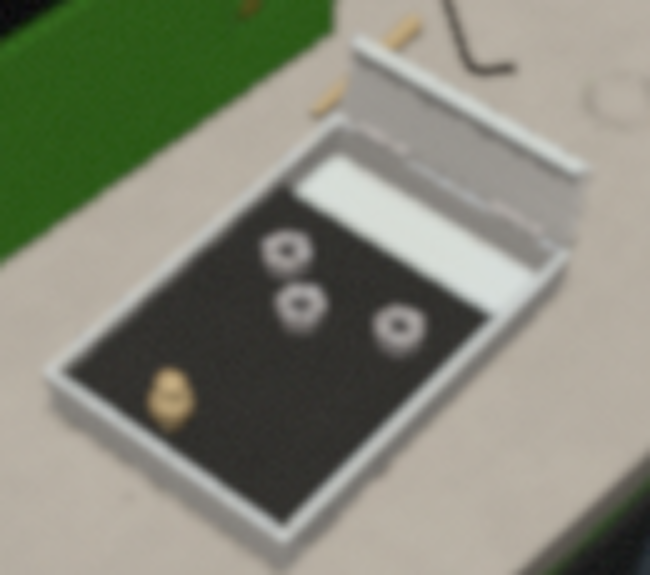

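```bash
cat > h.py <<'E'
import numpy as np, cv2
from plant import bot
C={n:bot.camera_model(n) for n in("scene","top")}
def P(n):
    c=C[n]; return c["mtx"]@np.hstack([cv2.Rodrigues(c["rvec"])[0],np.reshape(c["tvec"],(3,1))])
def tri(t,s): 
    X=cv2.triangulatePoints(P("top"),P("scene"),np.array(t,float).reshape(2,1),np.array(s,float).reshape(2,1))[:,0]; return X[:3]/X[3]
def onz(n,p,z):
    M=P(n); A=np.column_stack([M[:,0],M[:,1],M[:,2]*z+M[:,3]]); w=np.linalg.solve(A,[p[0],p[1],1]); return np.array([w[0]/w[2],w[1]/w[2],z])
tc=lambda u,v:((u+.5)/5.6-.5+285,(v+.5)/5.6-.5+140)
sc=lambda u,v:((u+.5)/5-.5+255,(v+.5)/5-.5+130)
def proj(n,X):
    c=C[n]; return cv2.projectPoints(np.array(X,float).reshape(-1,1,3),c["rvec"],c["tvec"],c["mtx"],None)[0].reshape(-1,2)
E
python3 - <<'E'
from h import *
np.set_printoptions(precision=4,suppress=True)
pts=dict(cFL=((74,145),(48,373),.036),cNL=((109,484),(285,533),.036),n1=((389,200),(287,247),.036),n2=((344,269),(301,301),.036),n3=((403,371),(400,325),.036),
eF=((474,107),(295,187),.024),eN=((509,432),(488,318),.024),fit=((134,276),(171,375),.059),lF=((627,78),(357,42),.09),lN=((668,420),(585,170),.09))
for k,(t,s,z) in pts.items(): print(k,tri(tc(*t),sc(*s)),onz("top",tc(*t),z)[:2],onz("scene",sc(*s),z)[:2])
# fit
from scipy.optimize import least_squares
L=dict(cFL=(.083,.135,.036),cNL=(-.083,.135,.036),eF=(.08,-.06,.024),eN=(-.08,-.06,.024))
def T(p,l): c,s=np.cos(p[2]),np.sin(p[2]); return np.array([p[0]+c*l[0]-s*l[1],p[1]+s*l[0]+c*l[1],l[2]])
def r(p): 
    o=[]
    for k,l in L.items():
        o+=list(proj("top",T(p,l))[0]-tc(*pts[k][0]))+list(proj("scene",T(p,l))[0]-sc(*pts[k][1]))
    return np.array(o)
f=least_squares(r,[.45,0,0.1]); print(f.x,r(f.x))
p=f.x;c,s=np.cos(p[2]),np.sin(p[2]);R=np.array([[c,-s],[s,c]])
for k in pts: 
    X=tri(tc(*pts[k][0]),sc(*pts[k][1])); print(k,R.T@(X[:2]-p[:2]), R.T@(onz("top",tc(*pts[k][0]),pts[k][2])[:2]-p[:2]),X[2])
E
```

```text
cFL [0.5967 0.0663 0.0338] [0.5963 0.0661] [0.5954 0.0675]
cNL [0.4345 0.0508 0.0382] [0.4347 0.051 ] [0.4354 0.0496]
n1 [ 0.5677 -0.0838  0.0389] [ 0.5682 -0.0838] [ 0.5691 -0.0859]
n2 [ 0.535  -0.0619  0.0387] [ 0.5354 -0.0619] [ 0.5362 -0.0638]
n3 [ 0.4863 -0.0892  0.0373] [ 0.4865 -0.0891] [ 0.4868 -0.0901]
eF [ 0.6121 -0.1293  0.0193] [ 0.614  -0.1265] [ 0.6055 -0.1292]
eN [ 0.4594 -0.1385  0.0241] [ 0.4572 -0.1404] [ 0.4623 -0.136 ]
fit [0.5309 0.0375 0.0669] [0.5315 0.0377] [0.5354 0.0335]
lF [ 0.618  -0.1905  0.0892] [ 0.6179 -0.1904] [ 0.6176 -0.1898]
lN [ 0.4608 -0.2049  0.0926] [ 0.4605 -0.2056] [ 0.4626 -0.2066]
[ 0.529  -0.0748  0.0951] [-0.5216 -0.9462 -0.832  -0.7236 -0.2744  0.4266 -0.1037  0.93    0.1496
 -0.116  -2.7274 -1.2045  0.6681  0.7767  3.4543  0.2514]
cFL [0.0807 0.1341] [0.0803 0.1339] 0.033772350417361804
cNL [-0.0821  0.134 ] [-0.082   0.1342] 0.03822219672576458
n1 [ 0.0376 -0.0127] [ 0.0382 -0.0127] 0.038924258581498415
n2 [0.0072 0.0122] [0.0076 0.0123] 0.03867071729707556
n3 [-0.0439 -0.0103] [-0.0437 -0.0103] 0.0372638185187425
eF [ 0.0775 -0.0621] [ 0.0797 -0.0596] 0.019308505283701496
eN [-0.0754 -0.0568] [-0.0777 -0.0585] 0.02411541309060026
fit [0.0125 0.1116] [0.0132 0.1118] 0.06686482218421834
lF [ 0.0776 -0.1236] [ 0.0775 -0.1235] 0.08923218325877248
lN [-0.0802 -0.1231] [-0.0806 -0.1237] 0.09256953591891187
```

```bash
cat >> h.py <<'E'
from scipy.spatial.transform import Rotation as Ro
TP=[.529,-.0748,.0951]
c,s=np.cos(TP[2]),np.sin(TP[2]); TR=np.array([[c,-s,0],[s,c,0],[0,0,1]])
def w(l): return TR@np.array(l)+[TP[0],TP[1],0]
def loc(X): return TR.T@(np.array(X)-[TP[0],TP[1],0])
def go(l):
    st=bot.state(); q=st["orientation"]; R=Ro.from_quat([q[1],q[2],q[3],q[0]]).as_matrix()
    print("tray pos mm",np.round(loc(st["tool_pos"])*1e3,1),"F",np.round(st["force"],1),"w",round(st["width"],3),"t",st["time_s"])
    x=TR.T@R[:,0]; print("toolx in tray",np.round(x,3),"yaw",np.degrees(np.arctan2(x[1],x[0])))
    # after aligning: tool axes x->tray y, y->tray x, z->down
    d=np.array(l)-loc(st["tool_pos"])*1e3
    print("units of 30mm [dx,dy,dz]",np.round(np.array([d[1],d[0],-d[2]])/30,3),"twist units",(np.degrees(np.arctan2(x[1],x[0]))-90)/6)
E
python3 -c "
from h import *
go([5,43,150])"
```

```text
tray pos mm [-391.4 -435.3  238.4] F [-0.3  0.  -0.3] w 0.999 t 0.1
toolx in tray [0.975 0.223 0.   ] yaw 12.873028266839572
units of 30mm [dx,dy,dz] [15.943 13.215  2.948] twist units -12.854495288860072
```

play_rows --motion '[-0.8,0,0,0,-0.989,-0.8,0,0,0,-0.989,-0.8,0,0,0,-0.989,-0.8,0,0,0,-0.989,-0.8,0,0,0,-0.989,-0.8,0,0,0,-0.989,-0.8,0,0,0,-0.989,-0.8,0,0,0,-0.989,-0.8,0,0,0,-0.989,-0.8,0,0,0,-0.989,-0.8,0,0,0,-0.989,-0.8,0,0,0,-0.989,-0.8,0,0,0,-0.989,-0.8,0,0,0,0]' --newtons 40

```text
time_s: 1.5
tool_pos: [0.1807, -0.5455, 0.2388]
orientation: [-0.0, 0.673, 0.74, 0.0]
force: [0.2, 0.4, 0.3]
width: 0.099
```

play_rows --motion '[-0.8,0.8,0.66,0,0,-0.8,0.8,0.66,0,0,-0.8,0.8,0.66,0,0,-0.8,0.8,0.66,0,0,-0.8,0.8,0.66,0,0,-0.8,0.8,0.66,0,0,-0.8,0.8,0.66,0,0,-0.8,0.8,0.66,0,0,-0.8,0.8,0.66,0,0,-0.8,0.8,0.66,0,0,-0.8,0.8,0.66,0,0,-0.8,0.8,0.66,0,0,-0.8,0.8,0.66,0,0,-0.8,0.8,0.66,0,0,-0.8,0.8,0.66,0,0,-0.8,0.8,0.66,0,0,-0.8,0.8,0.66,0,0,-0.8,0.8,0.66,0,0,-0.8,0.8,0.66,0,0,-0.8,0,0,0,0]'

```text
time_s: 3.5
tool_pos: [0.5132, -0.0535, 0.2389]
orientation: [-0.0, 0.672, 0.741, 0.001]
force: [0.2, -0.8, -0.5]
width: 0.1
```

```bash
python3 -c "
from h import *
go([5,43,70])"
```

```text
tray pos mm [-13.7  22.7 238.9] F [ 0.2 -0.8 -0.5] w 0.1 t 3.5
toolx in tray [-0.002  1.     0.001] yaw 90.13199405158831
units of 30mm [dx,dy,dz] [0.677 0.624 5.631] twist units 0.021999008598051262
```

play_rows --motion '[-0.8,0.68,0.62,0,0,-0.8,0,0,0.8,0,-0.8,0,0,0.8,0,-0.8,0,0,0.8,0,-0.8,0,0,0.8,0,-0.8,0,0,0.8,0,-0.8,0,0,0.8,0,-0.8,0,0,0.8,0,-0.8,0,0,0,0]'

```text
time_s: 4.4
tool_pos: [0.5249, -0.0342, 0.0681]
orientation: [-0.003, 0.673, 0.739, -0.002]
force: [0.0, 0.4, -0.6]
width: 0.102
```

Run:
```python
from h import *
go([5,43,36])
for n,(a,b,c,d) in dict(top=(140,240,285,425),scene=(100,245,240,385)).items():
    im=bot.snapshot(n)[a:b,c:d,::-1]; cv2.imwrite(f"pics/a_{n}.png",cv2.resize(im,None,fx=4,fy=4,interpolation=cv2.INTER_CUBIC))
```

```text
tray pos mm [-0.3 40.8 68.1] F [ 0.   0.4 -0.6] w 0.102 t 4.4
toolx in tray [0.002 1.    0.002] yaw 89.88451726469609
units of 30mm [dx,dy,dz] [0.072 0.176 1.072] twist units -0.019247122550652307
```

View pics/a_scene.png

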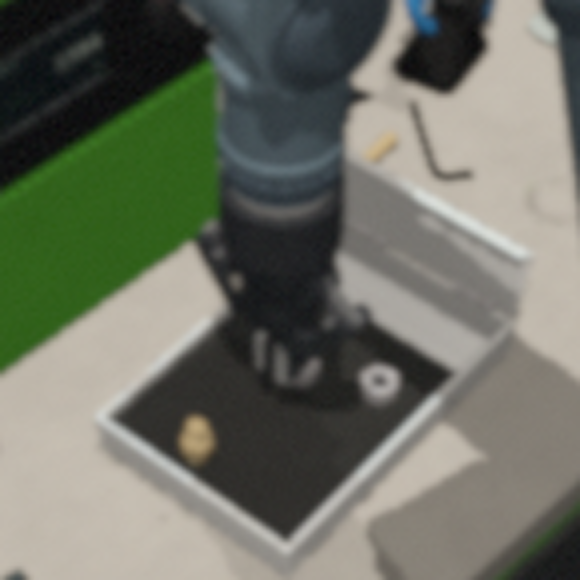

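View pics/a_top.png

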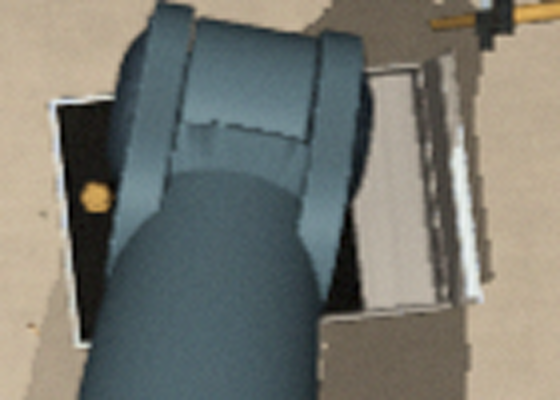

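The scene view shows two fingertips at about (275-315,370-388) in the crop, behind the nuts, with nut 3 at (380,381) and the fitting standing at (197,437). The top view is hidden by the wrist. I'll check the tip height against the projection.

Run:
```python
from h import *
for z in (47,60):
  for x in (-4,-18,4,18):
    for y in(30,52):
      p=proj("scene",w([x/1e3,y/1e3,z/1e3]))[0]; print(z,x,y,np.round((p-[240,100]+.5)*4-.5))
```

```text
47 -4 30 [297. 377.]
47 -4 52 [275. 396.]
47 -18 30 [313. 387.]
47 -18 52 [292. 407.]
47 4 30 [287. 371.]
47 4 52 [266. 390.]
47 18 30 [271. 360.]
47 18 52 [250. 380.]
60 -4 30 [297. 364.]
60 -4 52 [276. 384.]
60 -18 30 [313. 375.]
60 -18 52 [292. 395.]
60 4 30 [288. 358.]
60 4 52 [266. 378.]
60 18 30 [271. 348.]
60 18 52 [250. 367.]
```

play_rows --motion '[-0.8,0.07,0.15,0.4,0,-0.8,0,0,0.4,0,-0.8,0,0,0.15,0,-0.8,0,0,0.1,0,-0.8,0,0,0,0]'

```text
time_s: 5.0
tool_pos: [0.5322, -0.0314, 0.0393]
orientation: [-0.0, 0.673, 0.74, -0.0]
force: [-0.4, -0.4, -0.1]
width: 0.099
```

Run:
```python
from h import *
go([5,-56,36])
for n,(a,b,c,d) in dict(scene=(130,245,255,385)).items():
    im=bot.snapshot(n)[a:b,c:d,::-1]; cv2.imwrite(f"pics/b_{n}.png",cv2.resize(im,None,fx=5,fy=5,interpolation=cv2.INTER_CUBIC))
```

```text
tray pos mm [ 7.3 42.8 39.3] F [-0.4 -0.4 -0.1] w 0.099 t 5.0
toolx in tray [-0.  1.  0.] yaw 90.01726648741875
units of 30mm [dx,dy,dz] [-3.295 -0.078  0.111] twist units 0.0028777479031253015
```

View pics/b_scene.png

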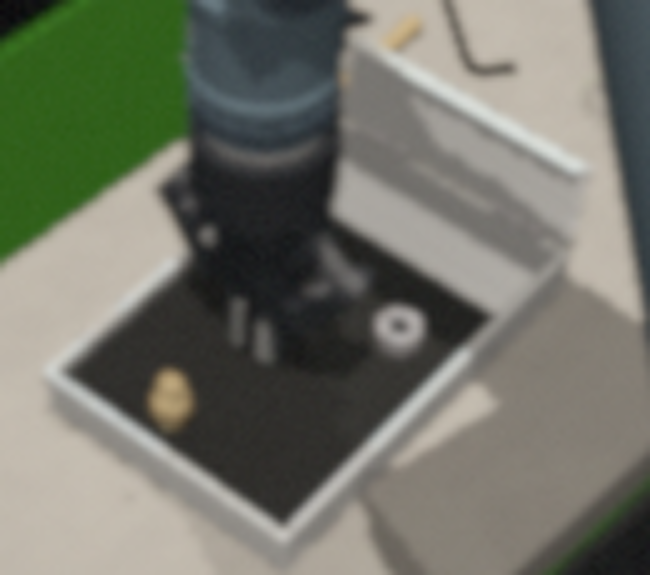

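The fingers stand behind nut 2's line with no contact force. Sweeping nut 2.

play_rows --motion '[-0.8,0,-0.08,0.1,0,-0.8,-0.33,0,0,0,-0.8,-0.33,0,0,0,-0.8,-0.33,0,0,0,-0.8,-0.33,0,0,0,-0.8,-0.33,0,0,0,-0.8,-0.33,0,0,0,-0.8,-0.33,0,0,0,-0.8,-0.33,0,0,0,-0.8,-0.33,0,0,0,-0.8,-0.33,0,0,0,-0.8,0,0,0,0]'

```text
time_s: 6.25
tool_pos: [0.5402, -0.1319, 0.0369]
orientation: [0.001, 0.673, 0.739, -0.0]
force: [-0.4, -0.1, -0.5]
width: 0.098
```

Run:
```python
from h import *
go([5,-56,36])
for n,(a,b,c,d) in dict(scene=(130,245,255,385)).items():
    im=bot.snapshot(n)[a:b,c:d,::-1]; cv2.imwrite(f"pics/c_{n}.png",cv2.resize(im,None,fx=5,fy=5,interpolation=cv2.INTER_CUBIC))
```

```text
tray pos mm [  5.7 -57.9  36.9] F [-0.4 -0.1 -0.5] w 0.098 t 6.25
toolx in tray [ 0.001  1.    -0.001] yaw 89.92191091105039
units of 30mm [dx,dy,dz] [ 0.062 -0.023  0.03 ] twist units -0.01301484815826844
```

View pics/c_scene.png

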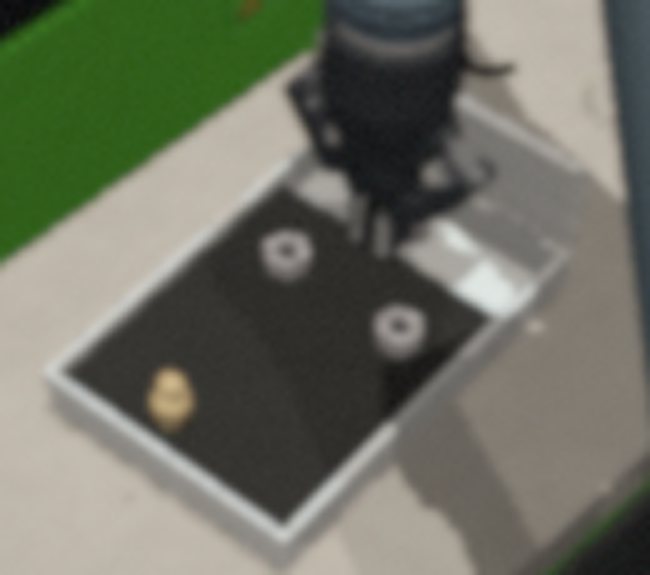

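Nut 2 is off the deck. Nuts 1 (287,250) and 3 (400,328) haven't moved. Nut 3 is next: lift, go round behind it, descend.

play_rows --motion '[-0.8,0.1,0,-0.5,0,-0.8,0,0,-0.5,0,-0.8,0.53,-0.33,0,0,-0.8,0.53,-0.33,0,0,-0.8,0.53,-0.33,0,0,-0.8,0.53,-0.33,0,0,-0.8,0.54,-0.34,0,0,-0.8,0,0,0,0,-0.8,0,0,0.4,0,-0.8,0,0,0.4,0,-0.8,0,0,0.2,0,-0.8,0,0,0,0,-0.8,0,0,0,0]'

```text
time_s: 7.6
tool_pos: [0.4826, -0.0529, 0.037]
orientation: [0.0, 0.673, 0.74, -0.0]
force: [0.4, 0.3, 0.2]
width: 0.103
```

Run:
```python
from h import *
go([-44,-57,36])
for n,(a,b,c,d) in dict(scene=(130,245,255,385)).items():
    im=bot.snapshot(n)[a:b,c:d,::-1]; cv2.imwrite(f"pics/d_{n}.png",cv2.resize(im,None,fx=5,fy=5,interpolation=cv2.INTER_CUBIC))
```

```text
tray pos mm [-44.1  26.2  37. ] F [0.4 0.3 0.2] w 0.103 t 7.6
toolx in tray [-0.  1. -0.] yaw 90.00747989436833
units of 30mm [dx,dy,dz] [-2.775  0.004  0.032] twist units 0.00124664906138842
```

View pics/d_scene.png

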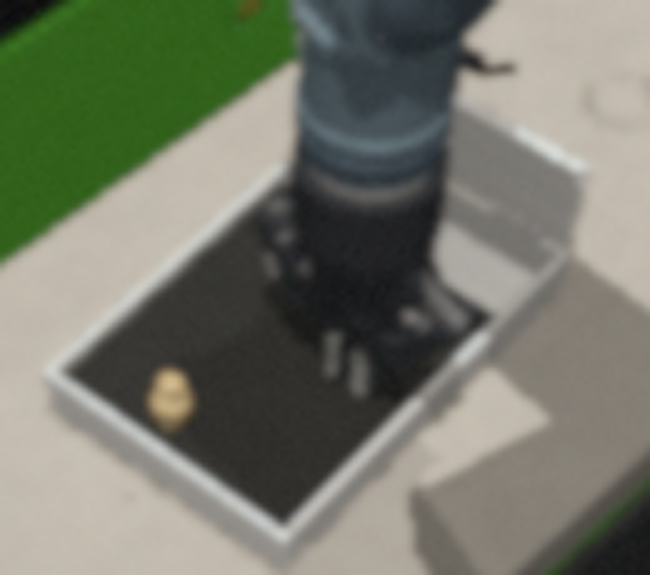

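The fingers are behind nut 3, with the tips at (345,385), and nothing is touching. Next I'll sweep nut 3, then move behind nut 1.

play_rows --motion '[-0.8,-0.31,0,0.02,0,-0.8,-0.31,0,0,0,-0.8,-0.31,0,0,0,-0.8,-0.31,0,0,0,-0.8,-0.31,0,0,0,-0.8,-0.31,0,0,0,-0.8,-0.31,0,0,0,-0.8,-0.31,0,0,0,-0.8,-0.31,0,0,0,-0.8,0,0,0,0,-0.8,0,0,0,0]'

```text
time_s: 8.75
tool_pos: [0.4902, -0.1361, 0.0361]
orientation: [-0.0, 0.673, 0.74, 0.0]
force: [0.5, 1.0, -0.3]
width: 0.105
```

Run:
```python
from h import *
go([38,27,36])
for n,(a,b,c,d) in dict(scene=(130,245,255,385)).items():
    im=bot.snapshot(n)[a:b,c:d,::-1]; cv2.imwrite(f"pics/e_{n}.png",cv2.resize(im,None,fx=5,fy=5,interpolation=cv2.INTER_CUBIC))
```

```text
tray pos mm [-44.4 -57.3  36.1] F [ 0.5  1.  -0.3] w 0.105 t 8.75
toolx in tray [0. 1. 0.] yaw 89.99400125097254
units of 30mm [dx,dy,dz] [2.812 2.748 0.004] twist units -0.0009997915045758532
```

View pics/e_scene.png

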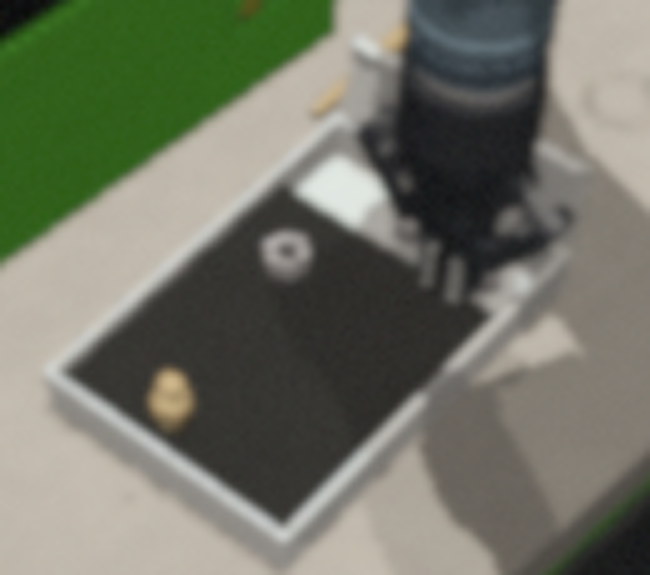

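Nut 3 is off the deck too, and only nut 1 is left at (287,250).

play_rows --motion '[-0.8,0.1,0,-0.5,0,-0.8,0,0,-0.5,0,-0.8,0.66,0.1,0,0,-0.8,0.66,0.5,0,0,-0.8,0.66,0.6,0,0,-0.8,0.66,0.8,0,0,-0.8,0,0.8,0,0,-0.8,0,0,0,0,-0.8,0,0,0.4,0,-0.8,0,0,0.4,0,-0.8,0,0,0.2,0,-0.8,0,0,0,0,-0.8,0,0,0,0]'

```text
time_s: 10.1
tool_pos: [0.5652, -0.0463, 0.0358]
orientation: [-0.001, 0.673, 0.74, -0.0]
force: [0.1, -1.1, -0.4]
width: 0.1
```

Run:
```python
from h import *
go([38,-57,36])
for n,(a,b,c,d) in dict(scene=(130,245,255,385)).items():
    im=bot.snapshot(n)[a:b,c:d,::-1]; cv2.imwrite(f"pics/f_{n}.png",cv2.resize(im,None,fx=5,fy=5,interpolation=cv2.INTER_CUBIC))
```

```text
tray pos mm [38.7 24.9 35.8] F [ 0.1 -1.1 -0.4] w 0.1 t 10.1
toolx in tray [0. 1. 0.] yaw 89.9829604200755
units of 30mm [dx,dy,dz] [-2.731 -0.024 -0.007] twist units -0.0028399299874166672
```

View pics/f_scene.png

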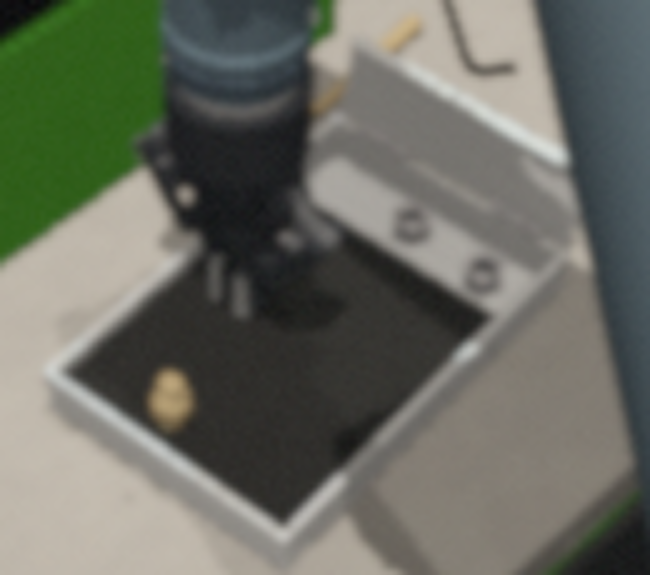

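Nuts 2 and 3 lie flat in the trough at (411,226) and (483,276). Sweeping nut 1, then lifting well clear.

play_rows --motion '[-0.8,-0.3,0,0,0,-0.8,-0.3,0,0,0,-0.8,-0.3,0,0,0,-0.8,-0.3,0,0,0,-0.8,-0.3,0,0,0,-0.8,-0.3,0,0,0,-0.8,-0.3,0,0,0,-0.8,-0.3,0,0,0,-0.8,-0.33,0,0,0,-0.8,0,0,0,0,-0.8,0.1,0,-0.4,0,-0.8,0.4,0,-0.8,0,-0.8,0,0,-0.8,0,-0.8,0,0,-0.9,0,-1,0,0,-0.9,0,-1,0.5,0,-0.9,0,-1,0.5,0,0,0,-1,0.5,0,0,0]'

```text
time_s: 11.95
tool_pos: [0.5685, -0.0667, 0.1784]
orientation: [0.001, 0.672, 0.74, 0.001]
force: [-0.7, -0.1, -0.3]
width: -0.0
```

Run:
```python
from h import *
go([0,-190,165])
for n,(a,b,c,d) in dict(scene=(130,245,255,385),top=(140,240,285,425)).items():
    im=bot.snapshot(n)[a:b,c:d,::-1]; cv2.imwrite(f"pics/g_{n}.png",cv2.resize(im,None,fx=5,fy=5,interpolation=cv2.INTER_CUBIC))
```

```text
tray pos mm [ 40.1   4.3 178.4] F [-0.7 -0.1 -0.3] w -0.0 t 11.95
toolx in tray [-0.001  1.    -0.001] yaw 90.04483022428256
units of 30mm [dx,dy,dz] [-6.476 -1.336  0.446] twist units 0.00747170404709389
```

View pics/g_scene.png

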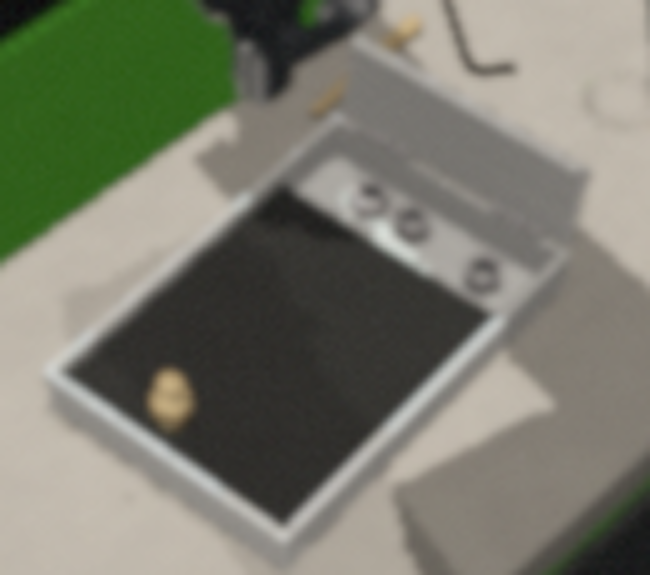

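View pics/g_top.png

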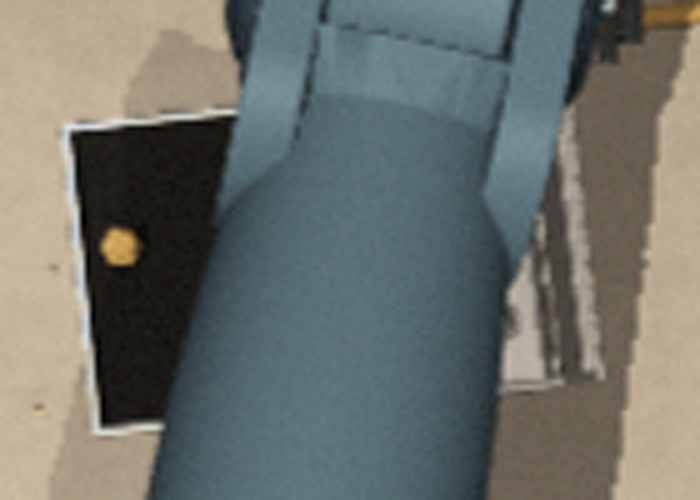

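All three nuts lie flat in the trough at (372,202), (411,226) and (483,276), and the fitting is standing. Next I'll work out the lid arc, and check how near the blue and black tool stands.

Run:
```python
from h import *
for z in(0,.06): print("clamp",onz("top",(455,122),z),"tray",loc(onz("top",(455,122),z))*1e3)
r=46;prev=None
for th in np.append(np.radians([112,106,99,92,84,76,68,60,52,44,36,28,20,12,5,0]),-.06):
    cy=-114.5+r*np.cos(th)-2.5*np.sin(th); cz=36.5+r*np.sin(th)+2.5*np.cos(th)
    p=np.array([cy-11,cz+8]); print(round(np.degrees(th)),np.round(p,1),None if prev is None else np.round([(p-prev)[0]/30,-(p-prev)[1]/30],2)); prev=p
```

```text
clamp [ 0.71699788 -0.36867542  0.        ] tray [ 159.24295229 -310.39918118    0.        ]
clamp [ 0.70464774 -0.35213404  0.06      ] tray [ 148.51932656 -292.75980704   60.        ]
112 [-145.    86.2] None
106 [-140.6   88. ] [ 0.15 -0.06]
99 [-135.2   89.5] [ 0.18 -0.05]
92 [-129.6   90.4] [ 0.19 -0.03]
84 [-123.2   90.5] [ 0.21 -0.  ]
76 [-116.8   89.7] [0.21 0.03]
68 [-110.6   88.1] [0.21 0.06]
60 [-104.7   85.6] [0.2  0.08]
52 [-99.1  82.3] [0.18 0.11]
44 [-94.1  78.3] [0.17 0.13]
36 [-89.8  73.6] [0.15 0.16]
28 [-86.1  68.3] [0.12 0.18]
20 [-83.1  62.6] [0.1  0.19]
12 [-81.   56.5] [0.07 0.2 ]
5 [-79.9  51. ] [0.04 0.18]
0 [-79.5  47. ] [0.01 0.13]
-3 [-79.4  44.2] [0.   0.09]
```

play_rows --motion '[-1,-0.68,-0.2,0,0,-1,-0.68,-0.2,0,0,-1,-0.68,-0.2,0,0,-1,-0.68,-0.2,0,0,-1,-0.68,-0.2,0,0,-1,-0.68,-0.2,0,0,-1,-0.68,-0.14,0,0,-1,-0.74,0,0,0,-1,0,0,0,0,-1,0,0,0.6,0,-1,0,0,0.6,0,-1,0,0,0.6,0,-1,0,0,0.6,0,-1,0,0,0.4,0,-1,0,0,0,0,-1,0,0,0,0]'

```text
time_s: 13.65
tool_pos: [0.5436, -0.2356, 0.0931]
orientation: [-0.0, 0.672, 0.74, -0.0]
force: [-0.3, -1.0, 1.3]
width: -0.006
```

Run:
```python
from h import *
go([0,-145,87])
for n,(a,b,c,d) in dict(scene=(100,245,255,415)).items():
    im=bot.snapshot(n)[a:b,c:d,::-1]; cv2.imwrite(f"pics/i_{n}.png",cv2.resize(im,None,fx=4,fy=4,interpolation=cv2.INTER_CUBIC))
```

```text
tray pos mm [  -0.8 -161.4   93.1] F [-0.3 -1.   1.3] w -0.006 t 13.65
toolx in tray [-0.001  1.     0.   ] yaw 90.03350264922656
units of 30mm [dx,dy,dz] [0.547 0.025 0.203] twist units 0.005583774871093776
```

View pics/i_scene.png

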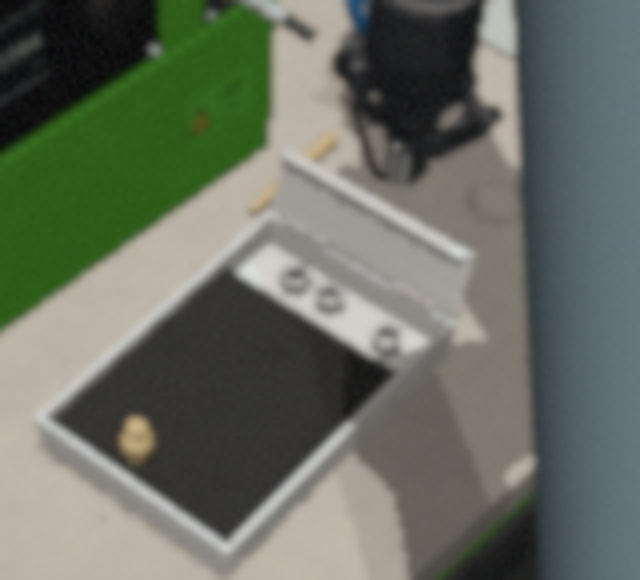

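The lid is open at (283,152)-(470,255), with the fingertips behind it at (400,175). Pushing it through the first half of the arc.

play_rows --motion '[-1,0.27,0,0.1,0,-1,0.28,0,0.1,0,-1,0.15,0,-0.06,0,-1,0.18,0,-0.05,0,-1,0.19,0,-0.03,0,-1,0.21,0,0,0,-1,0.21,0,0.03,0,-1,0.21,0,0.06,0,-1,0.2,0,0.08,0,-1,0,0,0,0]'

```text
time_s: 14.7
tool_pos: [0.538, -0.1781, 0.0858]
orientation: [-0.001, 0.672, 0.74, 0.0]
force: [-0.9, 0.4, 0.1]
width: 0.001
```

Run:
```python
from h import *
go([0,-104.7,85.6])
for n,(a,b,c,d) in dict(scene=(100,245,255,415)).items():
    im=bot.snapshot(n)[a:b,c:d,::-1]; cv2.imwrite(f"pics/j_{n}.png",cv2.resize(im,None,fx=4,fy=4,interpolation=cv2.INTER_CUBIC))
```

```text
tray pos mm [  -0.9 -103.7   85.8] F [-0.9  0.4  0.1] w 0.001 t 14.7
toolx in tray [-0.001  1.     0.001] yaw 90.07352719122187
units of 30mm [dx,dy,dz] [-0.034  0.029  0.006] twist units 0.01225453187031178
```

View pics/j_scene.png

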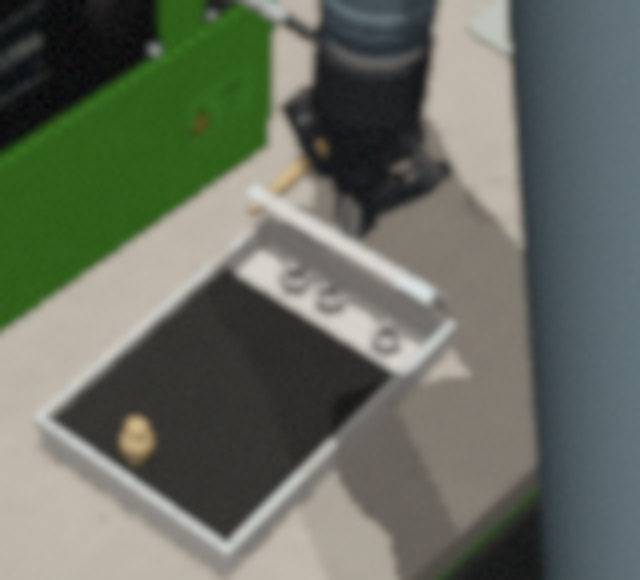

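The lid is following the finger and its free edge is now at (255,190)-(440,298), about 60°. Continuing to shut, with a small over-press.

play_rows --motion '[-1,0.18,0,0.11,0,-1,0.17,0,0.13,0,-1,0.15,0,0.16,0,-1,0.12,0,0.18,0,-1,0.1,0,0.19,0,-1,0.07,0,0.2,0,-1,0.04,0,0.18,0,-1,0.01,0,0.13,0,-1,0,0,0.07,0,-1,0,0,0,0]'

```text
time_s: 15.75
tool_pos: [0.5357, -0.1539, 0.0469]
orientation: [-0.0, 0.673, 0.74, 0.0]
force: [-4.2, 2.4, 11.8]
width: 0.002
```

Run:
```python
from h import *
go([0,-79.5,44])
for n,(a,b,c,d) in dict(scene=(100,245,255,415)).items():
    im=bot.snapshot(n)[a:b,c:d,::-1]; cv2.imwrite(f"pics/k_{n}.png",cv2.resize(im,None,fx=4,fy=4,interpolation=cv2.INTER_CUBIC))
```

```text
tray pos mm [ -0.8 -79.3  46.9] F [-4.2  2.4 11.8] w 0.002 t 15.75
toolx in tray [-0.  1.  0.] yaw 90.0204799244627
units of 30mm [dx,dy,dz] [-0.005  0.028  0.098] twist units 0.0034133207437842352
```

View pics/k_scene.png

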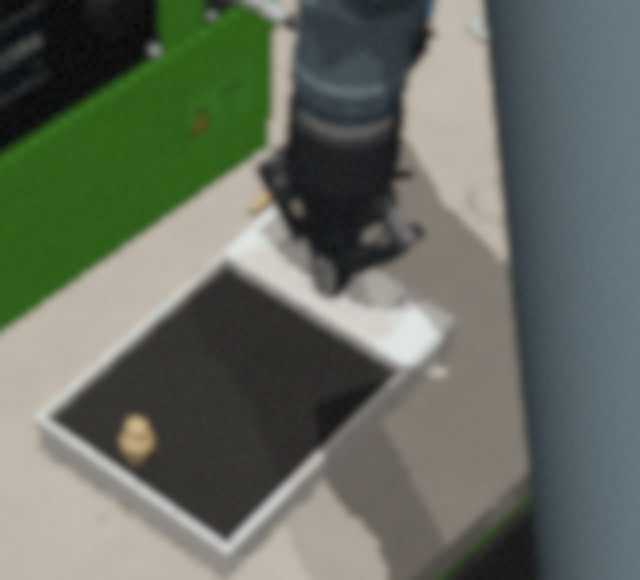

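The lid lies level, the tip is at 38.9 mm (shut height is 39) and the force is 12 N. One more light press to confirm it's on its stop, then I'll lift off and retreat toward the start side so both cameras are clear.

play_rows --motion '[-1,0,0,0.05,0,-1,0,0,0.05,0,-1,0,0,0,0]'

```text
time_s: 16.1
tool_pos: [0.5358, -0.1539, 0.0467]
orientation: [0.001, 0.673, 0.74, 0.0]
force: [-9.7, 5.1, 31.5]
width: 0.001
```

play_rows --motion '[-1,0,0,-0.2,0,-1,0,0,-0.4,0,-1,0,0,-0.8,0,-1,0,0,-0.8,0,-1,0,0,-0.8,0,-1,0,0,-0.8,0,-1,0,0,-0.8,0,-1,-0.7,-0.5,-0.5,0,-1,-0.7,-0.5,0,0,-1,-0.7,-0.5,0,0,-1,-0.7,-0.5,0,0,-1,-0.7,-0.5,0,0,-1,-0.7,-0.5,0,0,-1,-0.7,-0.5,0,0,-1,-0.7,-0.5,0,0,-1,-0.7,-0.5,0,0,-1,-0.7,-0.5,0,0,-1,-0.7,-0.5,0,0,-1,-0.7,-0.5,0,0,-1,0,0,0,0]'

```text
time_s: 18.1
tool_pos: [0.3793, -0.4249, 0.1957]
orientation: [0.0, 0.674, 0.739, -0.001]
force: [0.3, 0.7, -0.4]
width: 0.003
```

Run:
```python
from h import *
go([0,-79.5,44])
for n,(a,b,c,d) in dict(scene=(130,245,255,385),top=(140,240,285,425)).items():
    f=bot.snapshot(n)[:,:,::-1]; cv2.imwrite(f"pics/m_{n}_full.png",f)
    cv2.imwrite(f"pics/m_{n}.png",cv2.resize(f[a:b,c:d],None,fx=5,fy=5,interpolation=cv2.INTER_CUBIC))
```

```text
tray pos mm [-182.3 -334.3  195.7] F [ 0.3  0.7 -0.4] w 0.003 t 18.1
toolx in tray [ 0.004  1.    -0.001] yaw 89.78817233218693
units of 30mm [dx,dy,dz] [8.494 6.077 5.057] twist units -0.03530461130217807
```

View pics/m_scene.png

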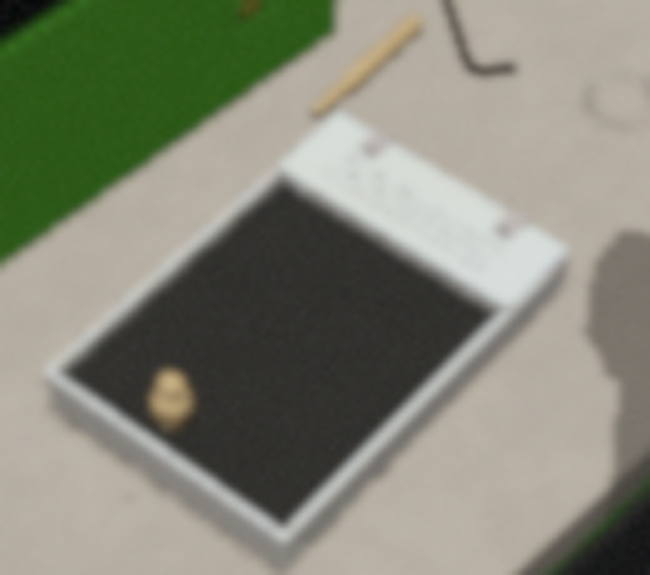

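View pics/m_top.png

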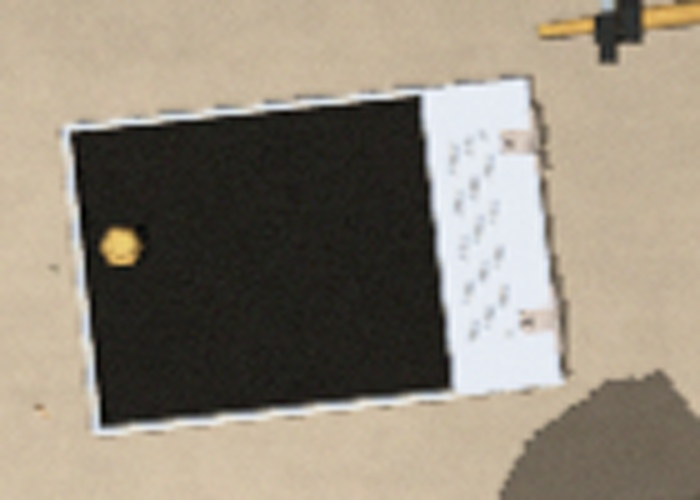

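View pics/m_top_full.png

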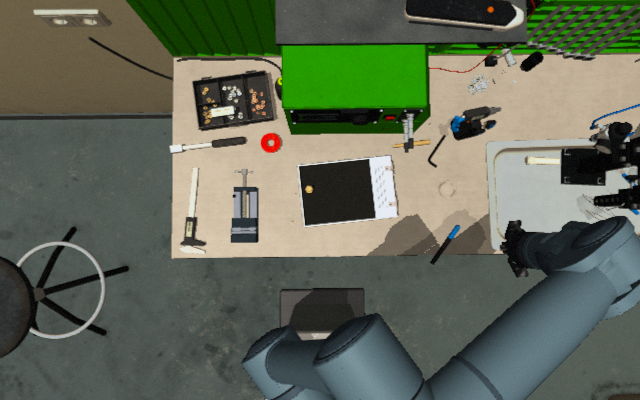

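The lid is flush and level in both views, the deck is empty apart from the fitting, and the bystanders are where they were. Handing in.

```bash
python3 -c "
from plant import bot
print(bot.close_job())"
```

```text
the job is handed in; nothing more can be done
None
```

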